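# Load the cheese press and tighten its click-stop cap

## Task

Slide the board with the small cheese fully home into the press, against its end stop, so that the cheese sits under the press foot. Then turn the winged click-stop cap on top clockwise until its ratchet clicks over once with the foot screwed down on the cheese, and stop there; a second click does no harm, a third is too much. Let go of everything, keep the cheese upright and leave the jar, the sausage and the cheese wedge alone.

Things in the scene. Friction and masses are not known exactly. Their poses are not given: they have to be found in the camera images.
- press: Fixed stainless bench press, open at its -x side. Origin on the work surface straight under the press axis; z up; the board slides in along +x. Base plate 12 mm thick, x from -160 to +80 mm, 220 mm wide (y). On it two guide rails along x, 14 mm high, 12 mm thick, x from -155 to +70 mm, their inner faces at y = +-62 mm.
- end_stop (a point): Middle of the end stop's face, which the board's front edge meets: at x = +67 mm in the press frame, 22 mm above the work surface; the stop's top is at 32 mm.
- beam_top (a point): On the press axis, top face of the cross beam, 165 mm above the work surface. The beam runs along the press's y, 220 mm long, 46 mm wide, 25 mm thick, on two round posts 22 mm thick at y = +-95 mm. Just above it a flat steel collar (68 mm diameter, with a small pointer) turns with the screw.
- board: Loose wooden board, 20 mm thick, on the base plate between the rails: a rectangle 130 (x) x 120 mm (y) with a flat handle 36 mm wide that sticks out 75 mm farther at its -x side. Origin at the underside, centre of the rectangle; x as the press's x. Fully home its origin is at x = +2 mm in the press frame. 0.35 kg; slides with 3 to 5 N with the cheese on.
- board_end (a point): Centre of the end face of the board's handle (facing the board's -x; 36 mm wide, 20 mm high, 22 mm above the work surface at its centre).
- cheese: Small round cheese, 90 mm diameter, 50 mm high, about 0.35 kg, standing loose on the middle of the board. Origin at the centre of its underside, z up.
- cap_base (a point): Black winged cap on the press axis, turning about the vertical at constant height. Origin on the axis at its underside, 172 mm above the work surface. Hub 60 mm diameter, 32 mm high; two flat wings along its x and -x, from the hub to 67 mm from the axis, 14 mm thick, from 5 to 29 mm above the origin. Turned clockwise from above it drives the foot down 4 mm per rad.
- wing_a (a point): Middle of the wing on the cap's +x side: 52 mm from the axis, 189 mm above the work surface. Can be pushed with a fingertip or pinched. Pushed here, running takes under 4 N. When the screw is tight it grows to 5 to 8 N; then the cap slips over the screw against a resistance that falls away and jumps forward off the fingertip into its next notch: the click.
- wing_b (a point): The same for the wing on the cap's -x side.
- cap (a joint): Slip of the cap over its screw (rad, clockwise from above positive), 8 notches a turn: 0 at the start and about 0 while the cap drives the screw, at rest 0.785 after one click, 1.571 after two, 2.356 after three. How far the screw turns before it slips (about 1.5 to 4 rad) differs each time.
- foot: Round steel press foot, 72 mm in diameter, 14 mm thick, hanging under the beam on the press axis. Origin on the axis 13.5 mm above the foot's underside, z up. It starts 4 to 14 mm above the top of the cheese. Bearing on the cheese, its origin is 63.5 mm above the cheese's origin; the screw can then go no farther.
- jar: Glass jar with steel lid, 68 mm diameter, 90 mm high; bystander. Origin at the centre of its underside.
- sausage: Ring of dark cured sausage lying flat, 110 mm outside diameter, 26 mm high; bystander. Origin at the centre of its underside.
- wedge: Block of cut cheese 90 x 50 x 55 mm high; bystander. Origin at the centre of its underside.
Things that resemble listed ones, but are neither listed nor needed, are in the scene too. Of the things that look like the board, the larger one is meant.

How it is judged:
By the outcome, as a careful person would: the job done as asked, in the order asked, and still so for the second after the job is handed in, with the robot touching nothing.
It also fails if it takes over 72 s, if anything falls off the work surface, if the arm or the gripper's body presses on something with over 40 N, if the wrist force passes 120 N, or if a joint passes its speed limit or range.

## Robot

A 6-joint arm with a two-finger parallel gripper is mounted at the origin on the work surface. World frame = base frame: x ahead of the robot, y to its left, z up, the work surface at z = 0. Lengths are in m, angles in rad, forces in N, time in s.
With the tool pointing down it reaches from about 0.375 to 0.975 m from the base axis. Payload 3.8 kg.
Tool frame: the origin (TCP) lies at the very end of the fingers, on their centre line; the grasp point (between the pads) lies 19 mm behind it; z points along the fingers, y is the direction in which the jaws open and shut (so a half turn about z gives the same grasp; the last joint's range is limited). The gripper opens to 85 mm and grips with 20 to 120 N. Pads are 22 mm wide; open, the fingers measure 114 mm over their backs; the gripper's body (76 mm by 85 mm) begins 54 mm behind the grasp point. The pads swing forward as they close: fully open they stand 13 mm farther back than shut.
Start: joints at [-1.231, 0.264, 1.604, -0, 1.274, -0.037], TCP at [0.248, -0.628, 0.231] pointing down, gripper open.
Joint ranges: [-2.63, 2.63], [-0.94, 2.18], [0.31, 2.57], [-1.31, 4.45], [0, 2.66], [-2.55, 2.55]. Speed limits (rad/s): [2.57, 2.57, 3.14, 3.14, 3.14, 3.14].

## Interface

Orientations are given as a rotation vector (axis times angle).
In Python, from workcell import bot, viewer gives the robot as it stands.
- The arm moves only by the tool jog_arm, never from a script. Its argument "motion" is a list of rows, each an object of numbers: "dx", "dy", "dz": the shift along the world's x, y, z in cm; "turn": the turn about the world's z in rad. A call has 1 to 12 rows; each row shifts and turns the commanded pose from where the row before left it; what a row does not reach is not made up. A row lasts 1/12 s, in which the tool goes at most 41.7 mm and 7.16 degrees, less where a joint would pass 70% of its speed; a pose out of reach is approached as far as the arm can. A call is refused whole if a number of a shift passes 4.17 or a number of a turn 0.125, either way. A call with a gripper value outside its range is refused whole. "fingers" is the finger opening in cm, from 0 to 8.54, set as the call begins (left out, the last holds). The fingers move at their own pace and stop on an object; "grip_force" is the grip in N (left out, the last holds). Time passes only in rows, so rows that do not move let the fingers close. It gives the time, the measured TCP pose, the force and the opening at its end, in the units of the state.
- bot.read_state(): the state, without advancing time (a new reading comes with each control period).
- viewer.read_camera(name): name is "scene" or "top" or "wrist"; returns (picture, depth): 480x640x3 uint8, red, green, blue; 480x640 float32, m along the optical axis (not along the pixel's ray), 0 where there is no reading.
- viewer.camera_info(name): a dict with "vertical_fov" (degrees; the focal length in pixels is half the picture's height over the tangent of half this angle, whatever the lens; pixels are square), "cx", "cy" (the principal point, pixels), "R" (3x3) and "t" (3): a world point X has camera coordinates R X + t. Camera axes: x right, y down, z forward; pixel columns grow to the right and rows downward; lengths in m; the calibration is good to about 2 mm. A picture is of the moment at which its call begins: read the wrist's pose just before it. camera_info takes no time and is no camera call; for the wrist camera it gives the pose at the moment of the call.
- bot.finish_job(): hands the job in, once; it reports no verdict.
The state is a dict: "time": time; "q": joint angles; "joint_vel": joint speeds; "joint_torque": joint torques, N m; "tool_pos": TCP position; "tcp_rot": TCP orientation; "wrist_force": force on the tool from outside, world axes, zero at the start; "torque": the same for the moment, N m; "width": opening from 0.0 (shut) to 1.0 (fully open).
Only numpy, scipy, OpenCV 4.12 (cv2) and the standard library are available. Lean on these libraries where they do the work, as an engineer would, in place of code of your own. Each camera call takes 0.05 s, during which the arm holds its last target. There are 200 camera calls.

## Working session

There is one attempt and no reset: what is moved stays moved. The work goes in short steps, Python scripts to look and compute and a tool call to move; the robot and the scene stay as the last step left them, time stands still between calls to the robot, and variables do not carry over. Pictures are saved under pics/ and viewed, about 8 in all and at most 12, crops included, and the job is handed in when it is done.

Besides the shell and the picture viewer there is one more tool, called after "Call:" by a JSON object that holds its "name" and its "arguments", one argument or row to a line. jog_arm: Moves the arm, as the interface text tells. Its arguments: {"type":"object","properties":{"motion":{"type":"array"},"fingers":{"type":"number"},"grip_force":{"type":"number"}},"required":["motion"]}

```bash
mkdir -p pics; cat > h.py <<'E'
import numpy as np, cv2
from workcell import bot, viewer
def snap(n,f):
    i=viewer.camera_info(n); p,d=viewer.read_camera(n)
    cv2.imwrite(f'pics/{f}.png',p[:,:,::-1]); np.savez(f'pics/{f}.npz',d=d,R=i['R'],t=i['t'],f=240/np.tan(np.radians(i['vertical_fov'])/2),cx=i['cx'],cy=i['cy'])
def pt(f,u,v,z=None):
    """world point at pixel, from depth, or from ray at height z"""
    k=np.load(f'pics/{f}.npz'); r=np.array([(u-k['cx'])/k['f'],(v-k['cy'])/k['f'],1.])
    R,t=k['R'],k['t']; o=-R.T@t; w=R.T@r
    if z is None: return o+w*np.median(k['d'][v-1:v+2,u-1:u+2])
    return o+w*(z-o[2])/w[2]
E
python3 - <<'E'
from h import *
snap('top','top0'); snap('scene','sc0')
for n in('top','scene'): 
    i=viewer.camera_info(n); print(n,i['vertical_fov'],np.round(-np.array(i['R']).T@i['t'],3))
s=bot.read_state(); print(s['time'],s['tool_pos'],s['tcp_rot'],s['wrist_force'],s['width'])
E
```

```text
top 55.8224392643533 [0.372 0.011 1.173]
scene 55.21023966493609 [1.179 0.05  0.938]
0.1 [ 0.24812454 -0.62700673  0.23006226] [-3.08397201e+00 -5.88005246e-01  5.34495912e-04] [ 3.48172495e-01  2.27821237e-01 -9.31519685e-05] 0.9974407534000745
```

View pics/top0.png

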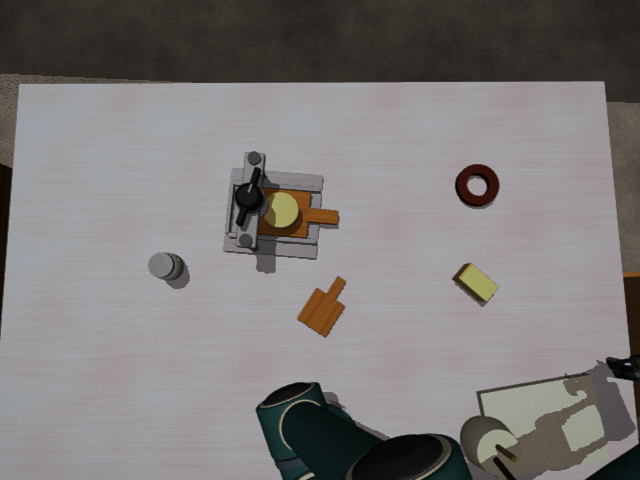

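View pics/sc0.png

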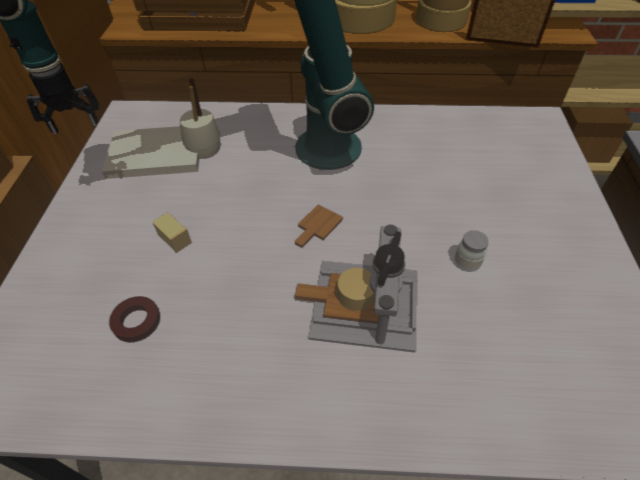

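The top view shows the press at about (270,215), with the board handle to the right at (338,217), the cap at (249,198) and the cheese at (281,211). The decoy board is at (322,307). Next is an enlarged crop.

```bash
python3 - <<'E'
from h import *
a=cv2.imread('pics/top0.png')[140:270,210:350]; cv2.imwrite('pics/c0.png',cv2.resize(a,None,fx=5.5,fy=4.6 if 0 else 5.5*0.83,interpolation=cv2.INTER_CUBIC) if 0 else cv2.resize(a,(560,520),interpolation=cv2.INTER_CUBIC))
for n,u,v,z in [('cap',249,198,.204),('cheese',281,211,None),('handle',338,217,.032),('jar',166,266,.09),('post',254,158,.165),('post2',246,241,.165)]: print(n,pt('top0',u,v,z).round(3),pt('top0',u,v).round(3))
E
```

```text
cap [0.583 0.146 0.204] [0.583 0.146 0.205]
cheese [0.576 0.085 0.083] [0.576 0.085 0.083]
handle [ 0.568 -0.057  0.032] [ 0.573 -0.059  0.006]
jar [0.445 0.358 0.09 ] [0.445 0.358 0.09 ]
post [0.685 0.141 0.165] [0.683 0.14  0.171]
post2 [0.493 0.158 0.165] [0.493 0.156 0.173]
```

View pics/c0.png

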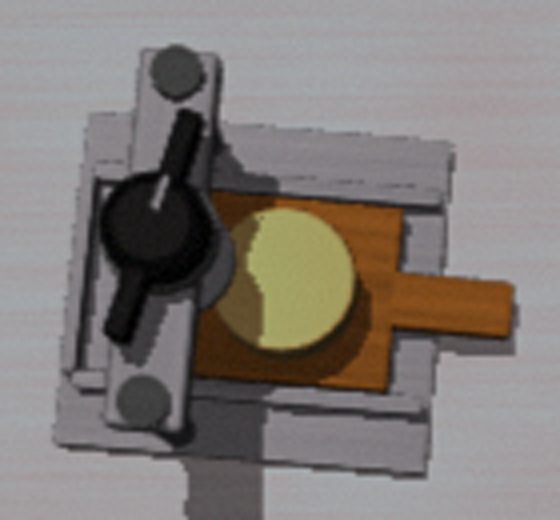

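```bash
python3 - <<'E'
from h import *
g=lambda u,v,z:pt('top0',210+u/4,140+v/4,z)
L=[('postA',177,72,.17),('postB',143,400,.17),('bp -x+y',452,147,.012),('bp -x -y',426,475,.012),('bp +x -y',55,442,.012),('handle a',514,284,.032),('handle b',511,338,.032),('cheese c',286,281,.082),('board -x +y',404,208,.032),('board -x -y',387,388,.032),('wing1',190,112,.201),('wing2',118,340,.201),('hub',157,229,.204)]
for l in L: print(l[0],g(*l[1:]).round(4)[:2])
A,B=g(177,72,.17),g(143,400,.17); m=(A+B)/2; d=B-A; 
# press y axis
d=A-B; print('axis',m.round(4),np.linalg.norm(d),'press yaw from posts',np.arctan2(d[1],d[0])+0)
P=g(55,442,.012)-g(426,475,.012); print('yaw of press x from plate edge',np.arctan2(P[1],P[0]),np.linalg.norm(P))
E
```

```text
postA [0.683  0.1394]
postB [0.4951 0.1574]
bp -x+y [ 0.6796 -0.0209]
bp -x -y [ 0.4638 -0.0011]
bp +x -y [0.4879 0.2366]
handle a [ 0.584  -0.0587]
handle b [ 0.5491 -0.0562]
cheese c [0.5781 0.0836]
board -x +y [0.6344 0.0111]
board -x -y [0.5179 0.0232]
wing1 [0.6506 0.1282]
wing2 [0.5242 0.1666]
hub [0.5845 0.1455]
axis [0.589  0.1484 0.17  ] 0.18874897652709005 press yaw from posts -0.09551949119365737
yaw of press x from plate edge 1.4697682166109574 0.23890802622990312
```

Call:
{"name": "jog_arm", "arguments": {
  "motion": [
    {"dx": 1.97, "dy": 3.34, "turn": 0.09},
    {"dx": 1.97, "dy": 3.34, "turn": 0.09},
    {"dx": 1.97, "dy": 3.34, "turn": 0.09},
    {"dx": 1.97, "dy": 3.34, "turn": 0.09},
    {"dx": 1.97, "dy": 3.34, "turn": 0.09},
    {"dx": 1.97, "dy": 3.34, "turn": 0.09},
    {"dx": 1.97, "dy": 3.34, "turn": 0.09},
    {"dx": 1.97, "dy": 3.34, "turn": 0.09},
    {"dx": 1.97, "dy": 3.34, "turn": 0.09},
    {"dx": 1.97, "dy": 3.34, "turn": 0.09},
    {"dx": 1.97, "dy": 3.34, "turn": 0.09},
    {"dx": 1.97, "dy": 3.34, "turn": 0.1}
  ],
  "fingers": 0,
  "grip_force": 40
}}

```text
validation failed for argument at $.mo...
```

Call:
{"name": "jog_arm", "arguments": {
  "motion": [
    {"dx": 1.97, "dy": 3.34},
    {"dx": 1.97, "dy": 3.34},
    {"dx": 1.97, "dy": 3.34},
    {"dx": 1.97, "dy": 3.34},
    {"dz": -3.5},
    {"dz": -3.5},
    {"dz": -3.5},
    {"dz": -3.5},
    {"dz": -2},
    {},
    {}
  ]
}}

```text
validation failed for argument at $.mo...
```

The call was rejected as invalid, possibly because each row needs all four keys. I'll test that with one row.

Call:
{"name": "jog_arm", "arguments": {
  "motion": [
    {"dx": 1.97, "dy": 3.34, "dz": 0.0, "turn": 0.09}
  ],
  "fingers": 0,
  "grip_force": 40
}}

```text
time: 0.18
tool_pos: [0.2652, -0.598, 0.2301]
tcp_rot: [3.056, 0.721, -0.004]
wrist_force: [0.7, -0.4, 0.7]
width: 0.887
```

Call:
{"name": "jog_arm", "arguments": {
  "motion": [
    {"dx": 1.97, "dy": 3.34, "dz": 0, "turn": 0.09},
    {"dx": 1.97, "dy": 3.34, "dz": 0, "turn": 0.09},
    {"dx": 1.97, "dy": 3.34, "dz": 0, "turn": 0.09},
    {"dx": 1.97, "dy": 3.34, "dz": 0, "turn": 0.09},
    {"dx": 1.97, "dy": 3.34, "dz": 0, "turn": 0.09},
    {"dx": 1.97, "dy": 3.34, "dz": 0, "turn": 0.09},
    {"dx": 1.97, "dy": 3.34, "dz": 0, "turn": 0.09},
    {"dx": 1.97, "dy": 3.34, "dz": 0, "turn": 0.09},
    {"dx": 1.97, "dy": 3.34, "dz": 0, "turn": 0.09},
    {"dx": 1.97, "dy": 3.34, "dz": 0, "turn": 0.1},
    {"dx": 1.97, "dy": 3.34, "dz": 0, "turn": 0.1},
    {"dx": 1.97, "dy": 3.34, "dz": 0, "turn": 0}
  ]
}}

```text
time: 1.18
tool_pos: [0.5047, -0.1915, 0.2309]
tcp_rot: [-2.319, -2.119, 0.0]
wrist_force: [1.1, 0.2, 0.7]
width: 0.001
```

Call:
{"name": "jog_arm", "arguments": {
  "motion": [
    {"dx": 1.97, "dy": 3.34, "dz": 0, "turn": 0},
    {"dx": 1.97, "dy": 3.34, "dz": 0, "turn": 0},
    {"dx": 1.97, "dy": 3.34, "dz": 0, "turn": 0},
    {"dx": 0, "dy": 0, "dz": -3.5, "turn": 0},
    {"dx": 0, "dy": 0, "dz": -3.5, "turn": 0},
    {"dx": 0, "dy": 0, "dz": -3.5, "turn": 0},
    {"dx": 0, "dy": 0, "dz": -3.5, "turn": 0},
    {"dx": 0, "dy": 0, "dz": -2, "turn": 0},
    {"dx": 0, "dy": 0, "dz": 0, "turn": 0},
    {"dx": 0, "dy": 0, "dz": 0, "turn": 0}
  ]
}}

```text
time: 2.02
tool_pos: [0.562, -0.0929, 0.0697]
tcp_rot: [-2.321, -2.112, 0.004]
wrist_force: [0.4, 0.0, 0.2]
width: 0.002
```

```bash
python3 - <<'E'
from h import *
snap('wrist','w0'); snap('top','top1'); s=bot.read_state(); print(s['tool_pos'],s['tcp_rot'],s['q'].round(2) if hasattr(s['q'],'round') else s['q'],s['wrist_force'])
a=cv2.imread('pics/top1.png')[140:270,210:350]; b=cv2.imread('pics/w0.png')
cv2.imwrite('pics/v1.png',np.hstack([cv2.resize(a,(420,390),interpolation=cv2.INTER_CUBIC),cv2.resize(b,(380,390))]))
E
```

```text
[ 0.5649716  -0.0936051   0.07299036] [2.32184151 2.11307915 0.00243032] [-0.21  0.22  1.97 -0.    0.95 -0.11] [ 0.50380632 -0.07045572  0.31407481]
```

View pics/v1.png

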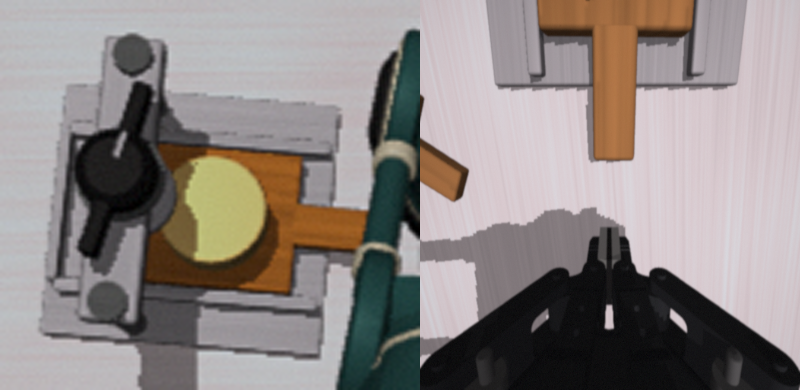

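The left panel shows the gripper right of the handle, with the board unmoved. The right panel shows the handle end at about (612,158), in line with the closed fingertips at (610,232).

```bash
python3 - <<'E'
from h import *
for u,v in [(592,155),(634,155)]: print(pt('w0',(u-420)*640/380,v*480/390,.03).round(4))
E
```

```text
[ 0.5517 -0.0496  0.03  ]
[ 0.5884 -0.053   0.03  ]
```

Call:
{"name": "jog_arm", "arguments": {
  "motion": [
    {"dx": 0, "dy": 0, "dz": -2.6, "turn": 0},
    {"dx": 0, "dy": 0, "dz": -2.5, "turn": 0},
    {"dx": 0.1, "dy": 1.0, "dz": 0, "turn": 0},
    {"dx": 0.1, "dy": 0.6, "dz": 0, "turn": 0},
    {"dx": 0.05, "dy": 0.5, "dz": 0, "turn": 0},
    {"dx": 0.05, "dy": 0.5, "dz": 0, "turn": 0},
    {"dx": 0.05, "dy": 0.5, "dz": 0, "turn": 0},
    {"dx": 0.05, "dy": 0.5, "dz": 0, "turn": 0},
    {"dx": 0.05, "dy": 0.5, "dz": 0, "turn": 0},
    {"dx": 0.05, "dy": 0.5, "dz": 0, "turn": 0}
  ]
}}

```text
time: 2.95
tool_pos: [0.5708, -0.0483, 0.0228]
tcp_rot: [2.319, 2.112, 0.002]
wrist_force: [-0.3, -6.9, 3.4]
width: 0.001
```

Call:
{"name": "jog_arm", "arguments": {
  "motion": [
    {"dx": 0.05, "dy": 0.5, "dz": 0, "turn": 0},
    {"dx": 0.05, "dy": 0.5, "dz": 0, "turn": 0},
    {"dx": 0.05, "dy": 0.5, "dz": 0, "turn": 0},
    {"dx": 0.05, "dy": 0.5, "dz": 0, "turn": 0},
    {"dx": 0.05, "dy": 0.5, "dz": 0, "turn": 0},
    {"dx": 0.05, "dy": 0.5, "dz": 0, "turn": 0}
  ]
}}

```text
time: 3.45
tool_pos: [0.5737, -0.0183, 0.0228]
tcp_rot: [2.319, 2.112, 0.002]
wrist_force: [-1.0, -6.2, 4.3]
width: -0.002
```

Call:
{"name": "jog_arm", "arguments": {
  "motion": [
    {"dx": 0.04, "dy": 0.4, "dz": 0, "turn": 0},
    {"dx": 0.04, "dy": 0.4, "dz": 0, "turn": 0},
    {"dx": 0.03, "dy": 0.3, "dz": 0, "turn": 0},
    {"dx": 0.02, "dy": 0.2, "dz": 0, "turn": 0}
  ]
}}

```text
time: 3.78
tool_pos: [0.575, -0.0051, 0.0228]
tcp_rot: [2.319, 2.113, 0.002]
wrist_force: [-1.1, -6.2, 5.4]
width: -0.001
```

Call:
{"name": "jog_arm", "arguments": {
  "motion": [
    {"dx": 0.02, "dy": 0.2, "dz": 0, "turn": 0},
    {"dx": 0.02, "dy": 0.2, "dz": 0, "turn": 0}
  ]
}}

```text
time: 3.95
tool_pos: [0.5754, -0.0014, 0.0228]
tcp_rot: [2.319, 2.113, 0.002]
wrist_force: [-1.5, -5.9, 3.9]
width: 0.002
```

Call:
{"name": "jog_arm", "arguments": {
  "motion": [
    {"dx": 0.02, "dy": 0.2, "dz": 0, "turn": 0},
    {"dx": 0.01, "dy": 0.1, "dz": 0, "turn": 0}
  ]
}}

```text
time: 4.12
tool_pos: [0.5756, 0.0017, 0.0228]
tcp_rot: [2.319, 2.113, 0.002]
wrist_force: [-0.5, -6.5, 4.0]
width: -0.002
```

Call:
{"name": "jog_arm", "arguments": {
  "motion": [
    {"dx": 0.01, "dy": 0.15, "dz": 0, "turn": 0},
    {"dx": 0.01, "dy": 0.1, "dz": 0, "turn": 0}
  ]
}}

```text
time: 4.28
tool_pos: [0.5758, 0.0026, 0.0228]
tcp_rot: [2.316, 2.113, -0.001]
wrist_force: [-0.4, -15.0, 5.2]
width: -0.001
```

Call:
{"name": "jog_arm", "arguments": {
  "motion": [
    {"dx": 0.01, "dy": 0.1, "dz": 0, "turn": 0},
    {"dx": 0, "dy": 0, "dz": 0, "turn": 0}
  ]
}}

```text
time: 4.45
tool_pos: [0.5758, 0.0026, 0.0228]
tcp_rot: [2.315, 2.113, -0.002]
wrist_force: [-0.5, -14.8, 5.0]
width: 0.002
```

Call:
{"name": "jog_arm", "arguments": {
  "motion": [
    {"dx": -0.1, "dy": -1.5, "dz": 0, "turn": 0},
    {"dx": -0.2, "dy": -2.5, "dz": 0, "turn": 0},
    {"dx": 0, "dy": 0, "dz": 3.5, "turn": 0},
    {"dx": 0, "dy": 0, "dz": 4, "turn": 0},
    {"dx": 0, "dy": 0, "dz": 4, "turn": 0},
    {"dx": 0, "dy": 0, "dz": 4, "turn": 0},
    {"dx": 0, "dy": 0, "dz": 4, "turn": 0},
    {"dx": 0, "dy": 0, "dz": 4, "turn": 0},
    {"dx": 0, "dy": 0, "dz": 0, "turn": 0}
  ]
}}

```text
time: 5.2
tool_pos: [0.5763, -0.0338, 0.2676]
tcp_rot: [2.313, 2.106, 0.02]
wrist_force: [1.1, -0.0, 0.9]
width: -0.004
```

```bash
python3 - <<'E'
from h import *
snap('wrist','w1'); snap('scene','sc1'); s=bot.read_state(); print(s['time'],s['tool_pos'],s['wrist_force'])
a=cv2.imread('pics/sc1.png')[205:355,285:435]; b=cv2.imread('pics/w1.png')
cv2.imwrite('pics/v2.png',np.hstack([cv2.resize(a,(390,390),interpolation=cv2.INTER_CUBIC),cv2.resize(b,(400,300))[:,:] if 0 else cv2.resize(b,(400,390))]))
E
```

```text
5.3 [ 0.57290352 -0.03346692  0.2597971 ] [0.44095099 0.03623321 0.01448173]
```

View pics/v2.png

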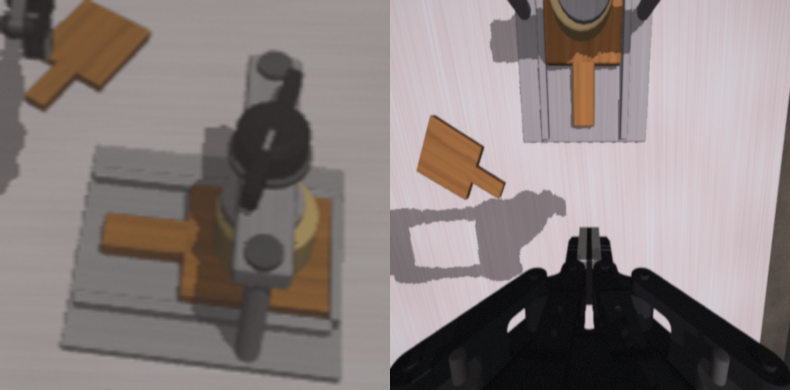

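The scene crop (left) shows the board reaching the stop, with the cheese upright under the foot. The wrist view (right) shows the handle end at (583,126) and the plate edge at (583,142).

```bash
python3 - <<'E'
from h import *
p=lambda u,v,z:pt('w1',(u-390)*1.6,v*480/390,z)
a,b=p(583,126.5,.032),p(583,142.5,.012); print(a.round(4),b.round(4),np.linalg.norm((a-b)[:2]))
a=cv2.imread('pics/w1.png')[120:190,240:380]; cv2.imwrite('pics/c1.png',cv2.resize(a,(700,350),interpolation=cv2.INTER_CUBIC))
E
```

```text
[0.5764 0.014  0.032 ] [ 0.574  -0.0087  0.012 ] 0.022890436404694476
```

View pics/c1.png

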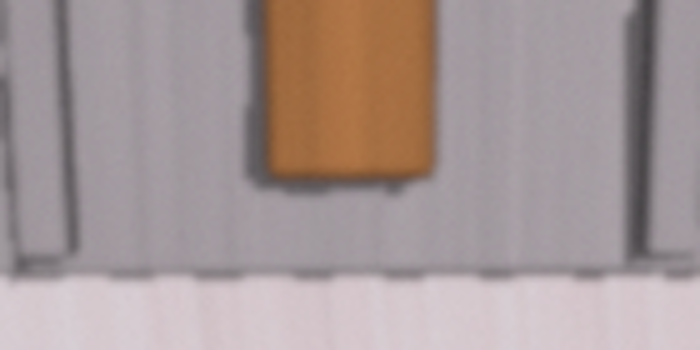

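The gap from handle end to plate edge measures 22.9 mm against an expected 22 mm, and the push force rose to 15 N, so the board is home. Next I move above the cap, to the counter-clockwise side of the wing that points away from the robot.

Call:
{"name": "jog_arm", "arguments": {
  "motion": [
    {"dx": 1.23, "dy": 3.3, "dz": 0, "turn": 0},
    {"dx": 1.23, "dy": 3.3, "dz": 0, "turn": 0},
    {"dx": 1.23, "dy": 3.3, "dz": 0, "turn": 0},
    {"dx": 1.23, "dy": 3.3, "dz": 0, "turn": 0},
    {"dx": 1.23, "dy": 3.3, "dz": 0, "turn": 0},
    {"dx": 1.23, "dy": 3.3, "dz": 0, "turn": 0},
    {"dx": 0, "dy": 0, "dz": -2, "turn": 0},
    {"dx": 0, "dy": 0, "dz": -2, "turn": 0},
    {"dx": 0, "dy": 0, "dz": 0, "turn": 0},
    {"dx": 0, "dy": 0, "dz": 0, "turn": 0},
    {"dx": 0, "dy": 0, "dz": 0, "turn": 0}
  ]
}}

```text
time: 6.22
tool_pos: [0.6442, 0.1641, 0.2149]
tcp_rot: [-2.323, -2.114, 0.002]
wrist_force: [0.3, 0.3, 0.5]
width: 0.002
```

```bash
python3 - <<'E'
from h import *
snap('wrist','w2'); s=bot.read_state(); print(s['time'],s['tool_pos'],s['wrist_force'],np.round(s['q'],2))
E
```

```text
6.2667 [0.64490243 0.16403903 0.21604267] [0.18595358 0.27635347 0.70357449] [0.21 0.25 1.64 0.   1.24 0.31]
```

View pics/w2.png

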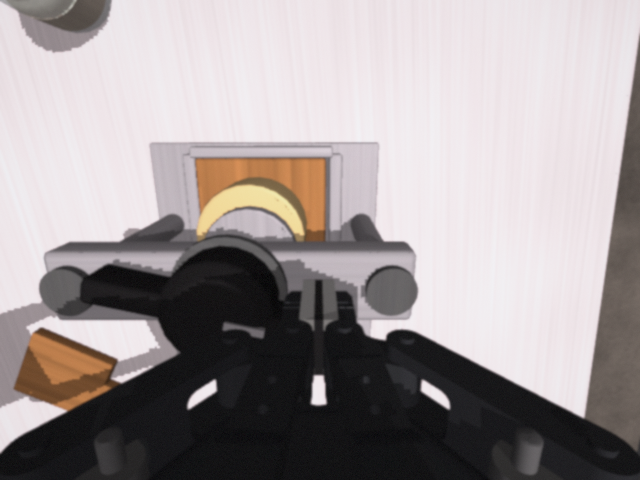

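The fingertip at about (319,285) is over the beam on the counter-clockwise side of the far wing, which the gripper hides. I'll generate the arc numbers next.

```bash
python3 - <<'E'
import numpy as np
C=np.array([.588,.149]); r=.054
print('start shift',(C+r*np.array([np.cos(.26),np.sin(.26)])-[.6447,.164])*100)
ph=np.arange(.26,-4.7,-.08)
P=100*r*np.c_[np.cos(ph),np.sin(ph)]
d=np.round(np.diff(P.round(2),axis=0),2)
for k in range(0,len(d),6): print(k,round(ph[k],2),d[k:k+6].tolist())
E
```

```text
start shift [-0.45149412 -0.11176502]
0 0.26 [[0.09, -0.42], [0.06, -0.43], [0.03, -0.43], [-0.01, -0.43], [-0.04, -0.43], [-0.08, -0.43]]
6 -0.22 [[-0.11, -0.42], [-0.15, -0.4], [-0.17, -0.4], [-0.21, -0.38], [-0.24, -0.36], [-0.26, -0.34]]
12 -0.7 [[-0.29, -0.32], [-0.32, -0.29], [-0.34, -0.27], [-0.35, -0.24], [-0.38, -0.21], [-0.39, -0.18]]
18 -1.18 [[-0.41, -0.15], [-0.41, -0.12], [-0.43, -0.08], [-0.43, -0.05], [-0.43, -0.01], [-0.43, 0.02]]
24 -1.66 [[-0.43, 0.06], [-0.42, 0.09], [-0.42, 0.12], [-0.4, 0.16], [-0.39, 0.18], [-0.37, 0.22]]
30 -2.14 [[-0.35, 0.25], [-0.34, 0.27], [-0.31, 0.3], [-0.28, 0.33], [-0.26, 0.34], [-0.23, 0.37]]
36 -2.62 [[-0.2, 0.38], [-0.17, 0.4], [-0.14, 0.41], [-0.1, 0.42], [-0.07, 0.43], [-0.04, 0.43]]
42 -3.1 [[0.0, 0.43], [0.04, 0.43], [0.07, 0.42], [0.1, 0.42], [0.13, 0.41], [0.17, 0.4]]
48 -3.58 [[0.2, 0.39], [0.23, 0.36], [0.26, 0.35], [0.28, 0.32], [0.31, 0.31], [0.33, 0.27]]
54 -4.06 [[0.36, 0.25], [0.37, 0.22], [0.39, 0.19], [0.4, 0.15], [0.41, 0.13], [0.42, 0.09]]
60 -4.54 [[0.43, 0.06]]
```

Call:
{"name": "jog_arm", "arguments": {
  "motion": [
    {"dx": -0.4, "dy": -0.1, "dz": -1.5, "turn": 0},
    {"dx": 0, "dy": 0, "dz": -1.7, "turn": 0},
    {"dx": 0, "dy": 0, "dz": 0, "turn": 0},
    {"dx": 0, "dy": 0, "dz": 0, "turn": 0}
  ]
}}

```text
time: 6.6
tool_pos: [0.6404, 0.1627, 0.1836]
tcp_rot: [-2.324, -2.114, 0.001]
wrist_force: [0.1, -1.1, 1.9]
width: -0.003
```

Call:
{"name": "jog_arm", "arguments": {
  "motion": [
    {"dx": 0.09, "dy": -0.42, "dz": 0, "turn": -0.08},
    {"dx": 0.06, "dy": -0.43, "dz": 0, "turn": -0.08},
    {"dx": 0.03, "dy": -0.43, "dz": 0, "turn": -0.08},
    {"dx": -0.01, "dy": -0.43, "dz": 0, "turn": -0.08},
    {"dx": -0.04, "dy": -0.43, "dz": 0, "turn": -0.08},
    {"dx": -0.08, "dy": -0.43, "dz": 0, "turn": -0.08}
  ]
}}

```text
time: 7.1
tool_pos: [0.6428, 0.1382, 0.186]
tcp_rot: [2.763, 1.496, 0.007]
wrist_force: [1.0, 2.7, -1.1]
width: -0.006
```

Call:
{"name": "jog_arm", "arguments": {
  "motion": [
    {"dx": -0.11, "dy": -0.42, "dz": 0, "turn": -0.08},
    {"dx": -0.15, "dy": -0.4, "dz": 0, "turn": -0.08},
    {"dx": -0.17, "dy": -0.4, "dz": 0, "turn": -0.08},
    {"dx": -0.21, "dy": -0.38, "dz": 0, "turn": -0.08},
    {"dx": -0.24, "dy": -0.36, "dz": 0, "turn": -0.08},
    {"dx": -0.26, "dy": -0.34, "dz": 0, "turn": -0.08}
  ]
}}

```text
time: 7.6
tool_pos: [0.6317, 0.1149, 0.1862]
tcp_rot: [-3.039, -0.796, -0.009]
wrist_force: [1.4, 1.7, -0.5]
width: 0.002
```

Call:
{"name": "jog_arm", "arguments": {
  "motion": [
    {"dx": -0.29, "dy": -0.32, "dz": 0, "turn": -0.08},
    {"dx": -0.32, "dy": -0.29, "dz": 0, "turn": -0.08},
    {"dx": -0.34, "dy": -0.27, "dz": 0, "turn": -0.08}
  ]
}}

```text
time: 7.85
tool_pos: [0.6224, 0.106, 0.1862]
tcp_rot: [-3.112, -0.426, -0.009]
wrist_force: [2.3, 1.3, 0.6]
width: 0.0
```

Call:
{"name": "jog_arm", "arguments": {
  "motion": [
    {"dx": -0.35, "dy": -0.24, "dz": 0, "turn": -0.08},
    {"dx": -0.38, "dy": -0.21, "dz": 0, "turn": -0.08},
    {"dx": -0.39, "dy": -0.18, "dz": 0, "turn": -0.08}
  ]
}}

```text
time: 8.1
tool_pos: [0.6113, 0.0995, 0.1862]
tcp_rot: [-3.14, -0.051, -0.009]
wrist_force: [1.7, 0.2, -0.6]
width: -0.006
```

Call:
{"name": "jog_arm", "arguments": {
  "motion": [
    {"dx": -0.41, "dy": -0.15, "dz": 0, "turn": -0.08},
    {"dx": -0.41, "dy": -0.12, "dz": 0, "turn": -0.08}
  ]
}}

```text
time: 8.27
tool_pos: [0.603, 0.0967, 0.1862]
tcp_rot: [-3.134, 0.2, -0.009]
wrist_force: [2.5, -0.3, -1.4]
width: -0.001
```

Call:
{"name": "jog_arm", "arguments": {
  "motion": [
    {"dx": -0.43, "dy": -0.08, "dz": 0, "turn": -0.08},
    {"dx": -0.43, "dy": -0.05, "dz": 0, "turn": -0.08}
  ]
}}

```text
time: 8.43
tool_pos: [0.5944, 0.0953, 0.1863]
tcp_rot: [-3.108, 0.45, -0.009]
wrist_force: [2.1, 0.1, -0.3]
width: -0.001
```

Call:
{"name": "jog_arm", "arguments": {
  "motion": [
    {"dx": -0.43, "dy": -0.01, "dz": 0, "turn": -0.08},
    {"dx": -0.43, "dy": 0.02, "dz": 0, "turn": -0.08}
  ]
}}

```text
time: 8.6
tool_pos: [0.5859, 0.0952, 0.1863]
tcp_rot: [-3.062, 0.697, -0.009]
wrist_force: [2.2, -1.0, 0.3]
width: -0.002
```

Call:
{"name": "jog_arm", "arguments": {
  "motion": [
    {"dx": -0.43, "dy": 0.06, "dz": 0, "turn": 0},
    {"dx": -0.42, "dy": 0.09, "dz": 0, "turn": 0}
  ]
}}

```text
time: 8.77
tool_pos: [0.5771, 0.097, 0.1858]
tcp_rot: [-3.064, 0.688, -0.008]
wrist_force: [3.0, 0.5, 1.4]
width: -0.004
```

Call:
{"name": "jog_arm", "arguments": {
  "motion": [
    {"dx": -0.42, "dy": 0.12, "dz": 0, "turn": 0},
    {"dx": -0.4, "dy": 0.16, "dz": 0, "turn": 0}
  ]
}}

```text
time: 8.93
tool_pos: [0.5674, 0.0998, 0.1844]
tcp_rot: [-3.065, 0.689, -0.003]
wrist_force: [1.6, -1.2, 1.1]
width: 0.001
```

Call:
{"name": "jog_arm", "arguments": {
  "motion": [
    {"dx": -0.39, "dy": 0.18, "dz": 0, "turn": 0},
    {"dx": -0.37, "dy": 0.22, "dz": 0, "turn": 0}
  ]
}}

```text
time: 9.1
tool_pos: [0.5589, 0.1039, 0.1833]
tcp_rot: [3.065, -0.69, -0.0]
wrist_force: [2.7, -0.5, 0.6]
width: 0.0
```

Call:
{"name": "jog_arm", "arguments": {
  "motion": [
    {"dx": -0.35, "dy": 0.25, "dz": 0, "turn": 0},
    {"dx": -0.34, "dy": 0.27, "dz": 0, "turn": 0}
  ]
}}

```text
time: 9.27
tool_pos: [0.5521, 0.1092, 0.1831]
tcp_rot: [3.065, -0.69, -0.0]
wrist_force: [2.1, -2.1, 0.1]
width: 0.001
```

Call:
{"name": "jog_arm", "arguments": {
  "motion": [
    {"dx": -0.31, "dy": 0.3, "dz": 0, "turn": 0},
    {"dx": -0.28, "dy": 0.33, "dz": 0, "turn": 0}
  ]
}}

```text
time: 9.43
tool_pos: [0.5459, 0.1155, 0.183]
tcp_rot: [3.064, -0.69, -0.001]
wrist_force: [1.7, -1.9, 0.4]
width: 0.002
```

Call:
{"name": "jog_arm", "arguments": {
  "motion": [
    {"dx": -0.26, "dy": 0.34, "dz": 0, "turn": 0},
    {"dx": -0.23, "dy": 0.37, "dz": 0, "turn": 0}
  ]
}}

```text
time: 9.6
tool_pos: [0.541, 0.1227, 0.1831]
tcp_rot: [3.064, -0.69, -0.001]
wrist_force: [0.2, -1.3, 0.0]
width: 0.003
```

Call:
{"name": "jog_arm", "arguments": {
  "motion": [
    {"dx": -0.2, "dy": 0.38, "dz": 0, "turn": 0},
    {"dx": -0.17, "dy": 0.4, "dz": 0, "turn": 0}
  ]
}}

```text
time: 9.77
tool_pos: [0.5381, 0.1296, 0.1832]
tcp_rot: [3.063, -0.689, 0.002]
wrist_force: [3.5, -4.8, -0.8]
width: -0.001
```

Call:
{"name": "jog_arm", "arguments": {
  "motion": [
    {"dx": -0.14, "dy": 0.41, "dz": 0, "turn": 0},
    {"dx": -0.1, "dy": 0.42, "dz": 0, "turn": 0}
  ]
}}

```text
time: 9.93
tool_pos: [0.5352, 0.1386, 0.1832]
tcp_rot: [3.064, -0.69, -0.001]
wrist_force: [1.5, -2.1, 0.6]
width: -0.002
```

Call:
{"name": "jog_arm", "arguments": {
  "motion": [
    {"dx": -0.04, "dy": 0.25, "dz": 0, "turn": 0}
  ]
}}

```text
time: 10.02
tool_pos: [0.5345, 0.1417, 0.1831]
tcp_rot: [-3.065, 0.69, 0.002]
wrist_force: [-0.3, -0.7, 0.4]
width: 0.001
```

Call:
{"name": "jog_arm", "arguments": {
  "motion": [
    {"dx": -0.02, "dy": 0.25, "dz": 0, "turn": 0}
  ]
}}

```text
time: 10.1
tool_pos: [0.5342, 0.1443, 0.183]
tcp_rot: [-3.065, 0.69, 0.002]
wrist_force: [0.0, -0.2, 0.4]
width: 0.0
```

The force rose to 5.9 N, fell to 2.6 N and then to about zero, which suggests one click. I'll lift, back off and look.

Call:
{"name": "jog_arm", "arguments": {
  "motion": [
    {"dx": 0, "dy": 0, "dz": 2.5, "turn": 0},
    {"dx": 0, "dy": 0, "dz": 3.5, "turn": 0},
    {"dx": 0, "dy": 0, "dz": 3, "turn": 0},
    {"dx": 0, "dy": -3.8, "dz": 0, "turn": 0},
    {"dx": 0, "dy": -3.8, "dz": 0, "turn": 0},
    {"dx": 0, "dy": -3.8, "dz": 0, "turn": 0},
    {"dx": 0, "dy": -3.8, "dz": 0, "turn": 0},
    {"dx": 0, "dy": -3.8, "dz": 0, "turn": 0},
    {"dx": 0, "dy": -3.8, "dz": 0, "turn": 0},
    {"dx": 0, "dy": -3.8, "dz": 0, "turn": 0},
    {"dx": 0, "dy": 0, "dz": 0, "turn": 0},
    {"dx": 0, "dy": 0, "dz": 0, "turn": 0}
  ]
}}

```text
time: 11.1
tool_pos: [0.5347, -0.1236, 0.2729]
tcp_rot: [-3.062, 0.696, 0.002]
wrist_force: [-0.9, 0.7, -0.6]
width: -0.0
```

```bash
python3 - <<'E'
from h import *
snap('top','top3'); snap('scene','sc3'); s=bot.read_state(); print(s['time'],s['tool_pos'],s['wrist_force'])
a=cv2.imread('pics/sc3.png')[205:355,285:435]; b=cv2.imread('pics/top3.png')[140:270,210:340]
r=lambda x:cv2.resize(x,(400,400),interpolation=cv2.INTER_CUBIC)
cv2.imwrite('pics/v3.png',np.hstack([r(a),r(b)]))
E
```

```text
11.2 [ 0.53479764 -0.12154069  0.27292842] [ 0.09118829 -0.2627668  -0.40561124]
```

View pics/v3.png

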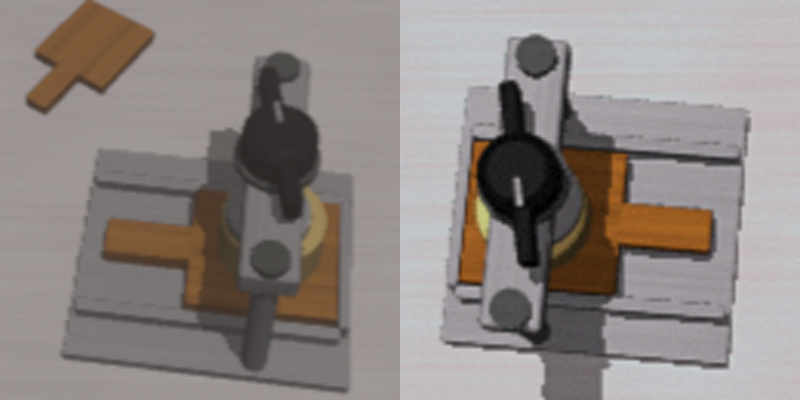

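The white-striped wing is now at crop (527,262), an angle of about -3.04 rad. That is exactly where the fingertip ended. So I stopped right on the crest of the ratchet and the cap sprang back when I lifted: about 2.75 rad of drive and no click yet. I'll go back behind the wing and push past the crest.

Call:
{"name": "jog_arm", "arguments": {
  "motion": [
    {"dx": 0.1, "dy": 3.4, "dz": 0, "turn": 0},
    {"dx": 0.1, "dy": 3.4, "dz": 0, "turn": 0},
    {"dx": 0.1, "dy": 3.4, "dz": 0, "turn": 0},
    {"dx": 0.1, "dy": 3.4, "dz": 0, "turn": 0},
    {"dx": 0.1, "dy": 3.4, "dz": 0, "turn": 0},
    {"dx": 0.1, "dy": 3.3, "dz": 0, "turn": 0},
    {"dx": 0, "dy": 3.3, "dz": 0, "turn": 0},
    {"dx": 0, "dy": 0, "dz": 0, "turn": 0},
    {"dx": 0, "dy": 0, "dz": -3, "turn": 0},
    {"dx": 0, "dy": 0, "dz": -3, "turn": 0},
    {"dx": 0, "dy": 0, "dz": -2.9, "turn": 0},
    {"dx": 0, "dy": 0, "dz": 0, "turn": 0}
  ]
}}

```text
time: 12.2
tool_pos: [0.5356, 0.1143, 0.1776]
tcp_rot: [3.062, -0.686, -0.018]
wrist_force: [-2.5, -0.5, -1.0]
width: -0.003
```

Call:
{"name": "jog_arm", "arguments": {
  "motion": [
    {"dx": 0.1, "dy": 0.3, "dz": 0, "turn": 0},
    {"dx": 0, "dy": 0.3, "dz": 0, "turn": 0},
    {"dx": 0, "dy": 0, "dz": 0, "turn": 0}
  ]
}}

```text
time: 12.45
tool_pos: [0.5437, 0.1207, 0.187]
tcp_rot: [-3.063, 0.689, -0.006]
wrist_force: [-0.3, 0.1, 0.6]
width: -0.0
```

Call:
{"name": "jog_arm", "arguments": {
  "motion": [
    {"dx": -0.1, "dy": 0.4, "dz": 0, "turn": 0}
  ]
}}

```text
time: 12.53
tool_pos: [0.5427, 0.1238, 0.1869]
tcp_rot: [-3.063, 0.69, -0.007]
wrist_force: [0.8, -1.9, 0.5]
width: -0.001
```

Call:
{"name": "jog_arm", "arguments": {
  "motion": [
    {"dx": -0.1, "dy": 0.4, "dz": 0, "turn": 0}
  ]
}}

```text
time: 12.62
tool_pos: [0.5418, 0.127, 0.1866]
tcp_rot: [3.065, -0.69, 0.008]
wrist_force: [2.5, -6.9, 1.2]
width: -0.002
```

Call:
{"name": "jog_arm", "arguments": {
  "motion": [
    {"dx": -0.05, "dy": 0.4, "dz": 0, "turn": 0}
  ]
}}

```text
time: 12.7
tool_pos: [0.5413, 0.1305, 0.1865]
tcp_rot: [3.064, -0.69, 0.008]
wrist_force: [0.8, -5.0, 2.6]
width: 0.001
```

Call:
{"name": "jog_arm", "arguments": {
  "motion": [
    {"dx": -0.05, "dy": 0.4, "dz": 0, "turn": 0}
  ]
}}

```text
time: 12.78
tool_pos: [0.5405, 0.1348, 0.1864]
tcp_rot: [3.064, -0.691, 0.007]
wrist_force: [-0.0, -3.3, 2.0]
width: -0.004
```

Call:
{"name": "jog_arm", "arguments": {
  "motion": [
    {"dx": 0, "dy": 0.4, "dz": 0, "turn": 0}
  ]
}}

```text
time: 12.87
tool_pos: [0.5398, 0.1394, 0.1859]
tcp_rot: [-3.064, 0.691, -0.004]
wrist_force: [-0.6, -2.6, 1.1]
width: -0.002
```

Call:
{"name": "jog_arm", "arguments": {
  "motion": [
    {"dx": 0, "dy": 0.4, "dz": 0, "turn": 0}
  ]
}}

```text
time: 12.95
tool_pos: [0.5393, 0.144, 0.1852]
tcp_rot: [-3.064, 0.691, -0.002]
wrist_force: [0.1, -0.8, -0.7]
width: 0.001
```

Call:
{"name": "jog_arm", "arguments": {
  "motion": [
    {"dx": 0.03, "dy": 0.3, "dz": 0, "turn": 0},
    {"dx": 0.04, "dy": 0.3, "dz": 0, "turn": 0}
  ]
}}

```text
time: 13.12
tool_pos: [0.5394, 0.1504, 0.1842]
tcp_rot: [-3.064, 0.69, 0.001]
wrist_force: [0.2, 0.7, -0.8]
width: 0.001
```

Call:
{"name": "jog_arm", "arguments": {
  "motion": [
    {"dx": 0.05, "dy": 0.3, "dz": 0, "turn": 0},
    {"dx": 0.05, "dy": 0.2, "dz": 0, "turn": 0},
    {"dx": 0, "dy": 0, "dz": 0, "turn": 0},
    {"dx": 0, "dy": 0, "dz": 0, "turn": 0}
  ]
}}

```text
time: 13.45
tool_pos: [0.5406, 0.1548, 0.1841]
tcp_rot: [3.065, -0.69, -0.001]
wrist_force: [-0.2, 0.2, -0.5]
width: -0.003
```

```bash
python3 - <<'E'
from h import *
snap('wrist','w4'); snap('scene','sc4'); s=bot.read_state(); print(s['time'],s['tool_pos'],s['wrist_force'])
a=cv2.imread('pics/sc4.png')[205:355,285:435]; b=cv2.imread('pics/w4.png')
cv2.imwrite('pics/v4.png',np.hstack([cv2.resize(a,(390,390),interpolation=cv2.INTER_CUBIC),cv2.resize(b,(400,390))]))
E
```

```text
13.55 [0.54060942 0.15452308 0.18417802] [-0.60016338  0.30720387 -0.1059865 ]
```

View pics/v4.png

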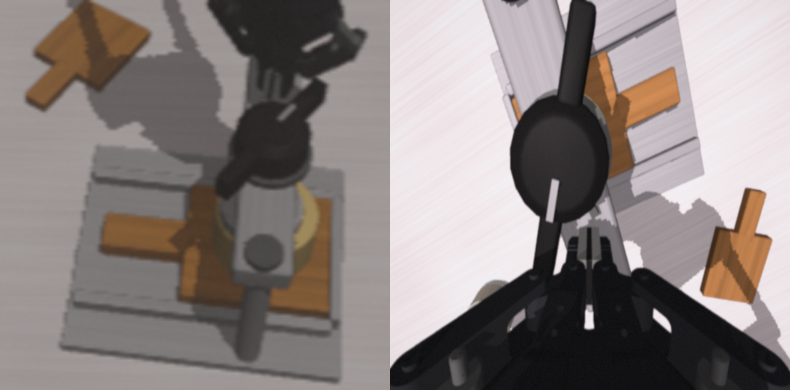

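The striped wing at (548,235) in the right panel has jumped well ahead of the fingertip at (592,240), and the force is zero. I'll lift, back off and verify.

Call:
{"name": "jog_arm", "arguments": {
  "motion": [
    {"dx": 0, "dy": -0.3, "dz": 2.5, "turn": 0},
    {"dx": 0, "dy": 0, "dz": 3.5, "turn": 0},
    {"dx": 0, "dy": 0, "dz": 3, "turn": 0},
    {"dx": 0, "dy": -3.9, "dz": 0, "turn": 0},
    {"dx": 0, "dy": -3.9, "dz": 0, "turn": 0},
    {"dx": 0, "dy": -3.9, "dz": 0, "turn": 0},
    {"dx": 0, "dy": -3.9, "dz": 0, "turn": 0},
    {"dx": 0, "dy": -3.9, "dz": 0, "turn": 0},
    {"dx": 0, "dy": -3.9, "dz": 0, "turn": 0},
    {"dx": 0, "dy": -3.9, "dz": 0, "turn": 0},
    {"dx": 0, "dy": 0, "dz": 0, "turn": 0},
    {"dx": 0, "dy": 0, "dz": 0, "turn": 0}
  ]
}}

```text
time: 14.55
tool_pos: [0.5403, -0.1236, 0.2741]
tcp_rot: [-3.063, 0.697, 0.001]
wrist_force: [-1.0, 0.4, -0.1]
width: 0.004
```

```bash
python3 - <<'E'
from h import *
snap('top','top5'); snap('scene','sc5'); s=bot.read_state(); print(s['time'],s['tool_pos'],s['wrist_force'])
a=cv2.imread('pics/sc5.png')[205:355,285:435]; b=cv2.imread('pics/top5.png')[140:270,210:340]
r=lambda x:cv2.resize(x,(400,400),interpolation=cv2.INTER_CUBIC)
cv2.imwrite('pics/v5.png',np.hstack([r(a),r(b)]))
E
```

```text
14.65 [ 0.54048946 -0.12118353  0.27412945] [0.00034841 0.12880058 0.00895896]
```

View pics/v5.png

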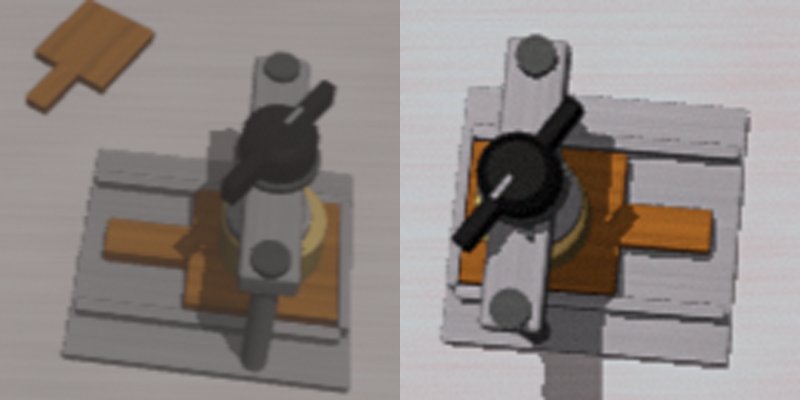

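The striped wing now points at about -3.81 rad, 0.77 rad beyond its earlier rest (one notch is 0.785). The board and cheese are in place and the gripper is well clear, so I'm handing in.

```bash
python3 -c "
from h import *
print(bot.finish_job())"
```

```text
the job is handed in; nothing more can be done
None
```

The board is home in the press and the cap has clicked over once, as far as my checks can tell. I handed the job in at about 14.7 s.

- **Board:** I pushed the handle end with closed fingers until the force rose from about 6 N to 15 N at the end stop. The wrist camera then measured 22.9 mm from handle end to plate edge (22 mm expected), and the cheese was upright under the foot.
- **Cap:** I turned it clockwise by a wing, and it ran at 2–3 N for about 2.75 rad until the screw went tight. The force then peaked at about 7 N and fell away, and the wing jumped ahead of the fingertip. It rests 0.77 rad past its tight position, against 0.785 rad for one notch.
- **First attempt:** My first push stopped on the ratchet's crest, and the wing sprang back when I lifted the finger. I pushed again and went past it. If that first push did count as a click, the total is two, which is still allowed.
- **Not measured:** I did not measure the foot's height directly. That it bears on the cheese rests on the screw going tight and on the last picture.
- **At hand-in:** The gripper was clear of everything with about zero force. No move went near the jar, sausage or cheese wedge, but I did not check them again at the end.

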